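# Slide a mounted bracket fungus under the stereo microscope

## Task

Pick up the specimen board with the pale bracket fungus by its orange grip fin, set it flat on the microscope stage with the fin on the robot's side, and slide it straight in, fungus centred below the lens, under both spring clips, gently, until its front edge rests squarely against both clip screws; then let go and leave it there. Keep the board level, do not touch the fungus or the microscope's head (lens, ring light, body), and leave the other things on the bench where they are.

Things in the scene. Friction and masses are not known exactly. Their poses are not given: they have to be found in the camera images.
- pale_board: Specimen board: green aluminium plate 150 x 80 x 6 mm with the PALE (ochre and cream) bracket fungus and an orange grip fin. Origin: centre of the plate's underside; x towards its front edge (at x = +75 mm), y left, z up. About 200 g (varies by a third), centre of mass near x = -8 mm; held by the fin, its front may sag a little. Starts flat on the bench, fin roughly towards the robot (yaw within 0.4 rad), in one of two places.
- pale_fin (a point): Centre of the pale board's orange grip fin, at board x = -65 mm, y = 0, 26 mm above the underside. The fin is 20 mm long in board x, 12 mm thick in y and rises from the plate (6 mm) to 46 mm above the underside. Grip it across its 12 mm thickness, from above or leaning back.
- pale_fungus: The pale fungus (tiers of shelves on the front of an upright piece of dark bark), fixed to the pale board at board x = 2 mm, y = 0 (origin on the plate, 6 mm above its underside). It spans up to 32 mm to each side of its centre and reaches 61 mm above the board's underside. Brittle: not to be touched.
- microscope: Ivory stereo microscope on a boom stand, fixed (place and yaw vary). Origin on the bench straight below the lens axis; x = the direction a board slides in (roughly away from the robot), y left, z up. Stage: dark smooth flat top at z = 45 mm, x -110 to +105, y -88 to +88 mm. Stand foot 200 x 200 x 25 mm and 445 mm pillar at x = 0, y = -360 mm; boom from pillar to head at z = 260 mm.
- home (a point): Point on the stage where the origin of the pale board lies when its front edge is against both clip screws: microscope x = -2, y = 0, z = 45 mm. The board's x axis is then along the microscope's x.
- scope_head: Microscope head (frame as microscope); nothing may touch it. Ring light: radius 46 mm, underside z = 122 mm (a fungus on a board lying on the stage passes with 16 mm to spare). Ivory body above: x -80 to +60, y -60 to +60, underside z = 215 mm; eyepieces to +x. With the board home a tool straight above the fin would strike it: lean the tool back to -x (fingers to +x and down) about 40 degrees.
- clip_screws: Two steel clip screws on the stage (frame as microscope): posts of 6 mm radius at x = 79 mm, y = +28 and -28 mm, with brass heads, 21 mm tall. Their near faces, at x = 73 mm, are the hard stop for the board's front edge.
- clip_left (a joint): Left spring clip (rad, 0 at rest, 0.13 with the board under it): 10 mm wide blade hinged at its screw (microscope x = 79, y = 28 mm), sloping down to 1.5 mm above the stage at x = 45 mm, then a turned-up toe rising to 11 mm at x = 26 mm. A board lying flat and pushed in lifts it. Smooth steel pressing with 1 to 2 N: both clips resist the push with a few N, most with the front edge at x = 35 to 45 mm.
- clip_right (a joint): Right spring clip, at microscope y = -28 mm; otherwise as the left one.
- dark_board: The same kind of board and fin (150 x 80 mm) with a DARK brown bracket fungus about 59 mm high; origin at the centre of its underside. To be left alone.
- wash_bottle: White wash bottle, 68 mm across, 225 mm high with its bent spout; origin under its centre.
- dish_stack: Two closed petri dishes stacked, 93 mm across, 33 mm high; origin under the centre.
- petri_dish: One closed petri dish, 93 mm across, 17 mm high; origin under the centre.
- amber_jar: Amber glass jar with black cap, 56 mm across, 85 mm high; origin under the centre.
- pen_cup: Dark cup with pens, 76 mm across, about 155 mm high with the pens; origin under the centre.
- loose_bracket: A loose brown bracket fungus on the bench, 90 mm across, 35 mm high; origin under the centre.
- spatula: Steel spatula lying on the bench, 180 mm long; origin under its middle.
Mind the look-alikes: they are no part of the job. What is shaped like the pale_board but red is not meant.

How it is judged:
By the outcome, as a careful person would: the job done as asked, in the order asked, and still so for the second after the job is handed in, with the robot touching nothing.
It also fails if it takes over 51 s, if anything falls off the work surface, if the arm or the gripper's body presses on something with over 40 N, if the wrist force passes 120 N, or if a joint passes its speed limit or range.

## Robot

A 7-joint arm with a two-finger parallel gripper is mounted at the origin on the work surface. World frame = base frame: x ahead of the robot, y to its left, z up, the work surface at z = 0. Lengths are in m, angles in rad, forces in N, time in s.
With the tool pointing down it reaches from about 0.4 to 0.85 m from the base axis. Payload 10.4 kg.
Tool frame: the origin (TCP) lies on the front face of the gripper's body, between the roots of the fingers; the fingertips stand 73 mm ahead of it and the grasp point (between the pads) lies 54 mm ahead of it (manip.tcp_to_grasp is the distance from the TCP to the grasp point, in m); y points along the fingers, x is the direction in which the jaws open and shut, and the axes are right-handed (so a half turn about y gives the same grasp; the last joint's range is limited). The gripper opens to 85 mm and grips with 20 to 120 N. Pads are 22 mm wide; open, the fingers measure 114 mm over their backs; the gripper's body (76 mm by 85 mm) begins 54 mm behind the grasp point. The pads swing forward as they close: fully open they stand 13 mm farther back than shut.
Start: joints at [-1.193, 0.332, -0.065, 1.46, 0.022, 1.35, -0.088], TCP at [0.244, 0.575, 0.304] pointing down, gripper open.
Joint ranges: [-2.6, 2.6], [-0.5, 2.12], [-1.47, 1.34], [0.16, 2.42], [-1.27, 4.41], [0.06, 2.06], [-2.6, 2.6]. Speed limits (rad/s): [2.22, 2.22, 2.79, 2.79, 3.14, 3.14, 3.14].

## Interface

Orientations are given as a 3x3 rotation matrix whose columns are the frame's x, y, z axes.
In Python, from bench import manip gives the robot as it stands. The module is installed in compiled form; this text tells all that it offers.
- The arm moves only by the shell command python3 -m crank 'ROWS' [OPENING]. ROWS is JSON, a list of rows, each a list of 2 entries, a list of its own where there are three numbers: the shift along the tool's x, y, z in mm, then the turn about the tool's y in degrees. A call has 1 to 8 rows; each row shifts and turns the pose as measured when the row begins, along the tool's axes as they then stand; what a row does not reach is not made up. A row lasts 1/12 s, in which the tool goes at most 41.7 mm and 7.16 degrees, less where a joint would pass 70% of its speed; a pose out of reach is approached as far as the arm can. A call with a gripper value outside its range is refused whole. OPENING is the finger opening in mm, from 0 to 85.4, set as the call begins (- or left out, the last holds). The fingers move at their own pace and stop on an object; the grip force is fixed at half the most. Time passes only in rows, so rows that do not move let the fingers close. It gives the time, the measured TCP pose, the force and the opening at its end, in the units of the state.
- manip.read_state(): the state, without advancing time (a new reading comes with each control period).
- manip.capture(name): name is "side" or "top" or "wrist"; returns a dict with "frame" (384x512x3 uint8, red, green, blue), "fx", "fy", "cx", "cy" (pixels), "R" (3x3) and "t" (3): a world point X has camera coordinates R X + t. Camera axes: x right, y down, z forward; pixel columns grow to the right and rows downward; lengths in m; the calibration is good to about 2 mm. A picture is of the moment at which its call begins. There is no depth.
- manip.job_done(): hands the job in, once; it reports no verdict.
Trained networks look in a picture, given as the dict that the camera call returned (one of the last four; its "shot" number tells which), for a name from the list of things; names that differ only in an ending like _2 or _b are one class to them, and where a whole thing is asked for, a point or a joint stands for the part that bears it (a point fixed in the world has none). Each returns a list of dicts, best first, with "conf" (0 to 1); they miss things now and then, are a little off and sometimes report something else, mostly with a low value. They report only what shows in the picture. A call takes as long as a camera call. They do not tell look-alikes from the thing itself.
- manip.spot_in(query, picture): "extent" ([left, top, right, bottom] in pixels, round what is visible of it).
- manip.silhouettes(query, picture): "mask" (384x512 bool, what is visible of it) and "extent" ([left, top, right, bottom] in pixels, round what is visible of it).
- manip.mark_of(query, picture): "location" ([column, row] in pixels: a listed point, or the origin of a listed thing).
The state is a dict: "time": time; "qpos": joint angles; "joint_vel": joint speeds; "joint_efforts": joint torques, N m; "position": TCP position; "tool_rot": TCP orientation; "contact_force": force on the tool from outside, world axes, zero at the start; "wrist_torque": the same for the moment, N m; "gripper_width": finger opening in m.
Only numpy, scipy, OpenCV 4.12 (cv2) and the standard library are available. Lean on these libraries where they do the work, as an engineer would, in place of code of your own. Each camera call takes 0.05 s, during which the arm holds its last target. There are 200 camera calls.

## Working session

There is one attempt and no reset: what is moved stays moved. The work goes in short steps, Python scripts to look and compute and a shell command to move; the robot and the scene stay as the last step left them, time stands still between calls to the robot, and variables do not carry over. Pictures are saved under pics/ and viewed, about 8 in all and at most 12, crops included, and the job is handed in when it is done.

```bash
mkdir -p pics
cat > h.py <<'E'
import numpy as np, cv2
from bench import manip
def ray(p,uv):
    R=np.array(p["R"]);t=np.array(p["t"])
    d=R.T@np.array([(uv[0]-p["cx"])/p["fx"],(uv[1]-p["cy"])/p["fy"],1]); return -R.T@t,d
def atz(p,uv,z):
    o,d=ray(p,uv); return o+d*(z-o[2])/d[2]
def proj(p,X):
    c=np.array(p["R"])@np.array(X)+np.array(p["t"]); return np.array([p["fx"]*c[0]/c[2]+p["cx"],p["fy"]*c[1]/c[2]+p["cy"]])
def tri(pr):
    A=np.zeros((3,3));b=np.zeros(3)
    for p,uv in pr:
        o,d=ray(p,uv);d=d/np.linalg.norm(d);M=np.eye(3)-np.outer(d,d);A+=M;b+=M@o
    return np.linalg.solve(A,b)
def save(p,n,s=1.5,crop=None):
    f=p["frame"][:,:,::-1]
    if crop: f=f[crop[1]:crop[3],crop[0]:crop[2]]
    cv2.imwrite("pics/"+n,cv2.resize(f,None,fx=s,fy=s,interpolation=cv2.INTER_CUBIC))
E
python3 - <<'E'
from h import *
np.set_printoptions(precision=4,suppress=True)
s=manip.read_state();print(s["time"],s["position"],s["tool_rot"],s["contact_force"],manip.tcp_to_grasp)
P={n:manip.capture(n) for n in("side","top","wrist")}
for n in P: print(n,"cam at",ray(P[n],(0,0))[0]); 
im=np.vstack([P["top"]["frame"],P["side"]["frame"]])
cv2.imwrite("pics/a.png",cv2.resize(P["top"]["frame"][:,:,::-1],None,fx=1.5,fy=1.5));save(P["side"],"b.png")
for q in("pale_board","pale_fin","pale_fungus","microscope","home","clip_screws","dark_board","clip_left","clip_right"):
  for n in("top","side"):
    m=manip.mark_of(q,P[n]); print(q,n,[(round(x["conf"],2),np.round(x["location"],1).tolist()) for x in m[:3]])
E
```

```text
0.0 [0.2437 0.5752 0.3031] [[ 0.3901 -0.0005 -0.9208]
 [ 0.9208 -0.0013  0.3901]
 [-0.0014 -1.     -0.    ]] [ 1.1801  0.1019 -0.2838] 0.0539
side cam at [0.7912 0.3049 1.1624]
top cam at [0.3414 0.0004 1.1704]
wrist cam at [0.1793 0.6022 0.3723]
pale_board top [(0.97, [210.2, 246.0]), (0.62, [208.3, 177.1])]
pale_board side [(0.91, [321.4, 203.9]), (0.77, [277.8, 265.2])]
pale_fin top [(0.78, [202.2, 196.8]), (0.59, [222.2, 263.3])]
pale_fin side [(0.77, [298.9, 243.2]), (0.71, [323.7, 179.5])]
pale_fungus top [(0.86, [206.4, 180.5]), (0.77, [214.4, 243.9])]
pale_fungus side [(0.94, [277.8, 266.2]), (0.69, [320.1, 205.6])]
microscope top []
microscope side [(0.61, [165.5, 209.2])]
home top [(0.9, [311.0, 160.3])]
home side [(0.8, [162.1, 201.7]), (0.72, [325.9, 339.1])]
clip_screws top []
clip_screws side []
dark_board top [(0.66, [150.9, 166.6]), (0.33, [345.8, 241.6])]
dark_board side [(0.95, [326.4, 338.7])]Traceback (most recent call last):
  File "<stdin>", line 10, in <module>
ValueError: it knows: amber_jar, clip_screws, dark_board, dish_stack, home, loose_bracket, microscope, pale_board, pale_fin, pale_fungus, pen_cup, petri_dish, scope_head, spatula, wash_bottle
```

View pics/a.png

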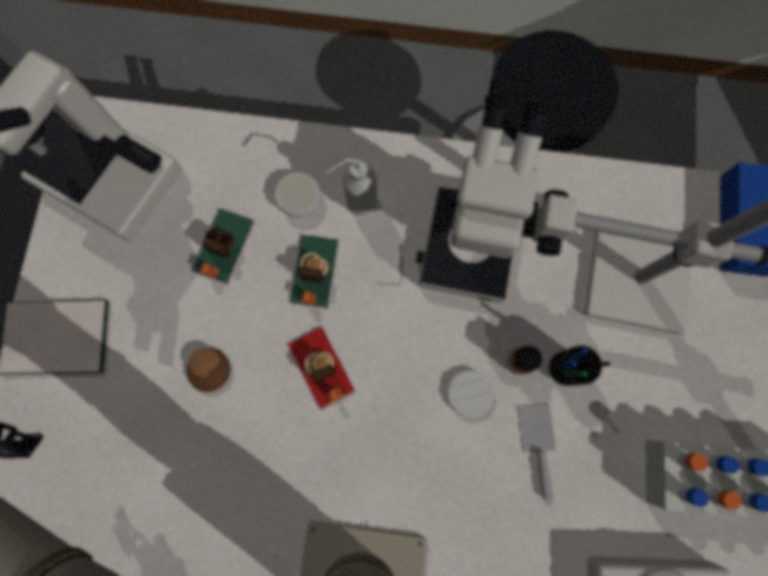

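View pics/b.png

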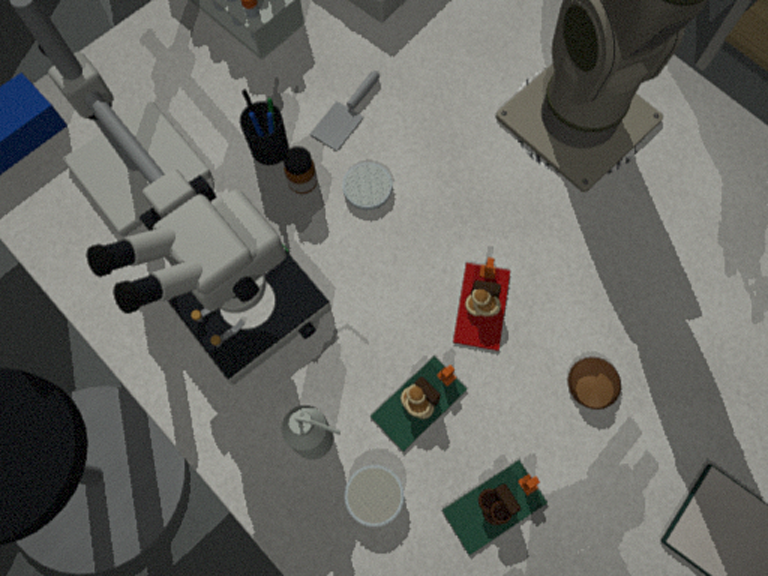

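The top view shows the pale green board at about (210,180) px, with its fin at (206,198). The dark green board is at (148,163), the red look-alike at (213,245) and the real microscope's stage at about (313,163). In the side view the pale board is at (278,268), its fin at (298,248), and the stage screws are at (131,210) and (144,227).

```bash
cat > m.py <<'E'
from h import *
np.set_printoptions(precision=4,suppress=True)
P={n:manip.capture(n) for n in("top","side")}
T={"fin":((202.2,196.8),(298.9,243.2))}
print("fin tri",tri([(P["top"],T["fin"][0]),(P["side"],T["fin"][1])]))
seeds={"top":(210,180),"side":(278,268)}
for n in P:
    hsv=cv2.cvtColor(P[n]["frame"],cv2.COLOR_RGB2HSV)
    m=cv2.inRange(hsv,(60,80,20),(95,255,160))
    k,l,st,c=cv2.connectedComponentsWithStats(m)
    for i in range(1,k):
        if st[i,4]>150:
            ys,xs=np.where(l==i)
            w=np.array([atz(P[n],(x,y),.006)[:2] for x,y in zip(xs,ys)],np.float32)
            r=cv2.minAreaRect(w*1000); print(n,"green",c[i],st[i,4],r)
    for x in manip.mark_of("home",P[n])[:2]: print(n,"home",x["conf"],atz(P[n],x["location"],.045))
    for x in manip.mark_of("microscope",P[n])[:2]: print(n,"scope",x["conf"],atz(P[n],x["location"],0))
    for x in manip.mark_of("pale_board",P[n])[:3]: print(n,"board",x["conf"],x["location"],atz(P[n],x["location"],0))
    for x in manip.mark_of("pale_fin",P[n])[:3]: print(n,"fin",x["conf"],x["location"],atz(P[n],x["location"],.026))
# rectified stage views at z=.045, 1mm... 2px/mm
h=np.mean([atz(P["side"],(162.1,201.7),.045),atz(P["top"],(311,160.3),.045)],0); print("h",h)
out=[]
for n in P:
    S=200; X,Y=np.meshgrid(np.arange(2*S),np.arange(2*S))
    wx=h[0]+(S-Y)/1000.; wy=h[1]+(S-X)/1000.
    W=np.stack([wx,wy,0*wx+.045],-1)@np.array(P[n]["R"]).T+np.array(P[n]["t"])
    u=P[n]["fx"]*W[...,0]/W[...,2]+P[n]["cx"];v=P[n]["fy"]*W[...,1]/W[...,2]+P[n]["cy"]
    im=cv2.remap(P[n]["frame"][:,:,::-1],u.astype(np.float32),v.astype(np.float32),cv2.INTER_CUBIC)
    im=np.clip(im.astype(float)*1.8,0,255).astype(np.uint8)
    out.append(im)
cv2.imwrite("pics/c.png",np.hstack(out))
E
python3 m.py
```

```text
fin tri [0.5414 0.1815 0.0707]
top green [151.1783 161.0601] 516 ((638.127685546875, 382.8978271484375), (71.49615478515625, 138.83285522460938), 77.6464614868164)
top green [212.5459 164.4083] 218 ((653.5269775390625, 181.5518035888672), (70.43738555908203, 48.96516418457031), 89.05172729492188)
top green [207.5489 192.5404] 235 ((570.4736938476562, 182.15765380859375), (63.26143264770508, 71.06246185302734), 0.2656663954257965)
top home 0.57 [ 0.7049 -0.1289  0.045 ]
top scope 0.71 [0.3717 0.3623 0.    ]
top board 0.72 [209.4, 180.7] [0.6071 0.1813 0.    ]
top board 0.67 [213.1, 245.0] [0.4075 0.1386 0.    ]
top fin 0.95 [203.5, 197.9] [0.5448 0.1869 0.026 ]
top fin 0.79 [218.5, 264.0] [0.3527 0.111  0.026 ]
top fin 0.28 [242.6, 137.8] [0.7542 0.0941 0.026 ]
side green [276.5815 271.428 ] 1166 ((610.0626220703125, 181.8924560546875), (76.5972671508789, 146.59324645996094), 89.26396179199219)
side green [326.0757 339.7916] 1401 ((639.7694702148438, 383.0471496582031), (76.90528869628906, 147.217041015625), 77.7501449584961)
side home 0.85 [ 0.7049 -0.1403  0.045 ]
side scope 0.91 [ 0.7104 -0.1402  0.    ]
side scope 0.59 [0.53   0.1727 0.    ]
side board 0.83 [322.7, 205.9] [0.4107 0.1436 0.    ]
side board 0.72 [277.8, 265.7] [0.6066 0.1749 0.    ]
side fin 0.91 [302.6, 245.8] [0.531  0.1849 0.026 ]
side fin 0.64 [326.7, 180.3] [0.3607 0.1058 0.026 ]
h [ 0.7065 -0.1336  0.045 ]
```

View pics/c.png

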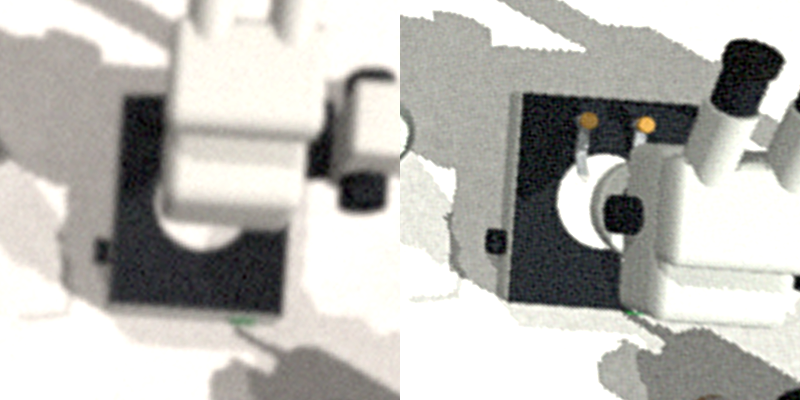

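```bash
python3 -m crank '[[[0,0,0],-7],[[0,0,0],-7],[[0,0,0],-7],[[0,0,0],-1.2],[[-30,0,-24],0],[[-30,0,-24],0],[[-30,0,-24],0],[[-30,0,-24],0]]' 85
python3 - <<'E'
from h import *
np.set_printoptions(precision=4,suppress=True)
p=manip.capture("side");
hsv=cv2.cvtColor(p["frame"],cv2.COLOR_RGB2HSV);m=cv2.inRange(hsv,(12,120,70),(28,255,255))
k,l,st,c=cv2.connectedComponentsWithStats(m)
for i in range(1,k):
    if st[i,4]>8 and c[i][0]<200: print(c[i],st[i,4],atz(p,c[i],.066))
E
```

```text
time: 2.02
position: [0.3348, 0.4592, 0.3024]
tool_rot: [[-0.021, -0.004, -1.0], [1.0, 0.003, -0.021], [0.003, -1.0, 0.004]]
contact_force: [0.4, 1.0, -0.0]
gripper_width: 0.085
[164.2   2. ] 15 [ 0.3127 -0.5997  0.066 ]
[130.0857 209.4571] 35 [ 0.7825 -0.1706  0.066 ]
[143.2414 226.4828] 29 [ 0.7867 -0.1141  0.066 ]
```

```bash
python3 -m crank '[[[0,0,0],1.9],[[-32,0,-25],0],[[-32,0,-25],0],[[-32,0,-25],0],[[-32,0,-25],0],[[-32,0,-25],0],[[-32,0,-25],0],[[-32,0,-25],0]]'; python3 -m crank '[[[-30,0,-22],0],[[-22,0,-18],0],[[0,0,0],0]]'
python3 - <<'E'
from h import *
np.set_printoptions(precision=4,suppress=True)
p=manip.capture("wrist");save(p,"d.png")
for q in("pale_fin","pale_board","pale_fungus"):
    for z in manip.mark_of(q,p)[:2]: print(q,z["conf"],z["location"],atz(p,z["location"],{"pale_fin":.026,"pale_board":0,"pale_fungus":.006}[q]))
hsv=cv2.cvtColor(p["frame"],cv2.COLOR_RGB2HSV)
for nm,lo,hi,z in(("green",(60,80,20),(95,255,160),.006),("orange",(3,150,90),(14,255,255),.046)):
    k,l,st,c=cv2.connectedComponentsWithStats(cv2.inRange(hsv,lo,hi))
    for i in range(1,k):
        if st[i,4]>150:
            ys,xs=np.where(l==i)
            print(nm,c[i],st[i],cv2.minAreaRect(np.array([atz(p,(x,y),z)[:2] for x,y in zip(xs,ys)],np.float32)*1000))
E
```

```text
time: 2.73
position: [0.5101, 0.2268, 0.3029]
tool_rot: [[0.018, -0.002, -1.0], [1.0, 0.006, 0.018], [0.006, -1.0, 0.002]]
contact_force: [1.6, 0.7, 0.5]
gripper_width: 0.0852
time: 2.98
position: [0.5545, 0.1651, 0.3031]
tool_rot: [[0.029, 0.001, -1.0], [1.0, 0.003, 0.029], [0.003, -1.0, -0.001]]
contact_force: [0.2, -0.2, 0.1]
gripper_width: 0.0851
pale_fin 0.95 [265.7, 151.0] [0.542  0.1786 0.026 ]
pale_board 0.93 [220.3, 24.7] [0.41   0.1338 0.    ]
pale_board 0.8 [266.5, 200.4] [0.6075 0.1793 0.    ]
pale_fungus 0.77 [223.9, 24.5] [0.4111 0.1381 0.006 ]
pale_fungus 0.74 [29.9, 275.2] [ 0.6985 -0.1292  0.006 ]
green [267.4965 198.2167] [ 234  141   68  117 4568] ((607.8380737304688, 181.05470275878906), (77.51700592041016, 147.46559143066406), 89.63018035888672)
green [424.3108 219.0848] [ 387  157   92  120 4267] ((636.8843994140625, 380.9248962402344), (80.28685760498047, 147.404541015625), 77.72303009033203)
orange [267.7768 151.8541] [257 141  23  24 466] ((540.386962890625, 180.09327697753906), (22.536312103271484, 23.97386932373047), 88.3558578491211)
orange [458.1341 173.8061] [436 161  44  27 753] ((568.7852172851562, 380.312744140625), (44.84926223754883, 21.0273380279541), 71.55329132080078)
```

View pics/d.png

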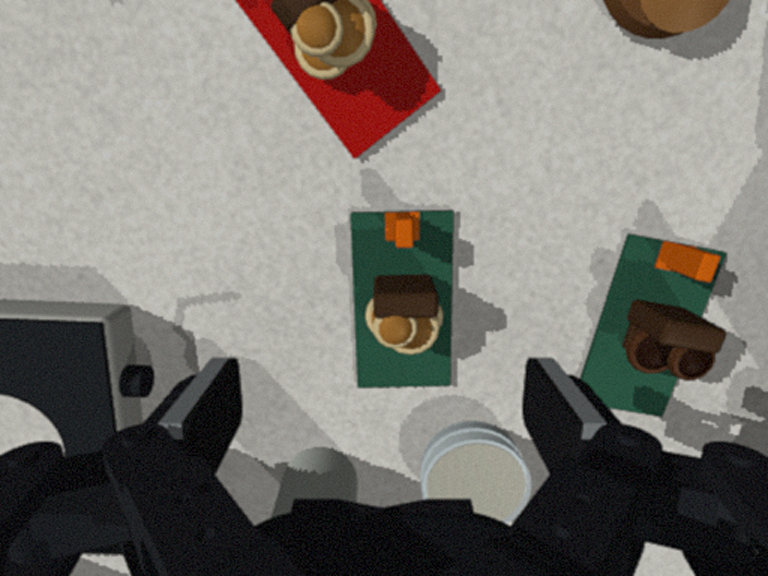

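```bash
python3 -m crank '[[[0,0,0],-1.2],[[16.5,30,11],0],[[0,38,0],0],[[0,38,0],0],[[0,30,0],0],[[0,0,0],0]]'
python3 - <<'E'
from h import *
np.set_printoptions(precision=4,suppress=True)
p=manip.capture("wrist");save(p,"e.png",1.0)
for z in manip.mark_of("pale_fin",p)[:2]: print(z["conf"],z["location"],atz(p,z["location"],.026))
hsv=cv2.cvtColor(p["frame"],cv2.COLOR_RGB2HSV)
for nm,lo,hi,z in(("green",(60,80,20),(95,255,160),.006),("orange",(3,150,90),(14,255,255),.046)):
    k,l,st,c=cv2.connectedComponentsWithStats(cv2.inRange(hsv,lo,hi))
    for i in range(1,k):
        if st[i,4]>150:
            ys,xs=np.where(l==i)
            print(nm,c[i],st[i],cv2.minAreaRect(np.array([atz(p,(x,y),z)[:2] for x,y in zip(xs,ys)],np.float32)*1000))
for n in("top","side"):
  p=manip.capture(n)
  for q in("wash_bottle","amber_jar","pen_cup","dish_stack","petri_dish"):
    for z in manip.mark_of(q,p)[:1]: print(n,q,z["conf"],z["location"],atz(p,z["location"],0))
E
```

```text
time: 3.68
position: [0.5363, 0.2023, 0.1661]
tool_rot: [[-0.023, 0.005, -1.0], [1.0, 0.014, -0.023], [0.014, -1.0, -0.006]]
contact_force: [-0.8, -0.5, -1.3]
gripper_width: 0.0849
0.88 [221.2, 209.1] [0.5426 0.1811 0.026 ]
green [226.2226 244.8314] [ 173  187  104  159 7184] ((604.5792236328125, 181.4346466064453), (78.094970703125, 144.0224151611328), 89.67394256591797)
green [464.6179 262.7081] [ 420  220   92   82 3782] ((595.6287231445312, 388.80584716796875), (81.58324432373047, 65.98905944824219), 77.9832763671875)
green [442.8689 371.9022] [425 361  39  23 511] ((703.4434814453125, 382.46893310546875), (41.687400817871094, 17.293312072753906), 76.72247314453125)
orange [222.5109 208.4914] [ 207  188   35   47 1284] ((537.0209350585938, 184.63580322265625), (21.417057037353516, 30.946979522705078), 88.98365020751953)
orange [495.4046 246.7765] [ 473  228   39   44 1038] ((558.5681762695312, 366.63336181640625), (36.25613784790039, 21.766298294067383), 65.24739837646484)
top wash_bottle 0.76 [240.1, 135.2] [0.7714 0.1056 0.    ]
top amber_jar 0.87 [346.9, 242.8] [ 0.4679 -0.2687  0.    ]
top pen_cup 0.81 [373.8, 246.3] [ 0.468  -0.3515  0.    ]
top dish_stack 0.87 [195.5, 133.5] [0.7582 0.251  0.    ]
top petri_dish 0.96 [313.8, 263.5] [ 0.3922 -0.1739  0.    ]
side wash_bottle 0.91 [207.0, 292.6] [0.7798 0.1016 0.    ]
side amber_jar 0.85 [200.9, 117.9] [ 0.4691 -0.2729  0.    ]
side dish_stack 0.71 [246.9, 331.1] [0.7714 0.2365 0.    ]
side petri_dish 0.62 [244.5, 128.9] [ 0.4044 -0.1629  0.    ]
```

View pics/e.png

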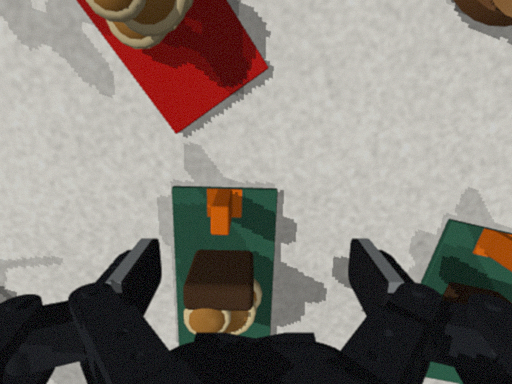

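```bash
python3 -m crank '[[[0,0,0],1.7],[[-10,0,-3.5],0],[[-11,0,-3.5],0],[[0,0,0],0],[[0,0,0],0]]'
```

```text
time: 4.8
position: [0.5475, 0.1774, 0.1714]
tool_rot: [[0.01, 0.013, -1.0], [1.0, 0.016, 0.011], [0.016, -1.0, -0.013]]
contact_force: [-0.1, 1.9, 0.3]
gripper_width: 0.0849
```

```bash
python3 -m crank '[[[0,20,0],0],[[0,0,0],0]]'
```

```text
time: 4.97
position: [0.5484, 0.1767, 0.1516]
tool_rot: [[0.011, 0.014, -1.0], [1.0, 0.017, 0.011], [0.017, -1.0, -0.014]]
contact_force: [-1.3, -0.3, -1.0]
gripper_width: 0.0849
```

```bash
python3 -m crank '[[[1,14,3],0.4],[[1,14,2],0],[[0,14,0],0],[[0,10,0],0],[[0,6,0],0],[[0,0,0],0]]'
```

```text
time: 5.47
position: [0.5455, 0.1802, 0.0945]
tool_rot: [[0.018, 0.017, -1.0], [1.0, 0.018, 0.018], [0.018, -1.0, -0.016]]
contact_force: [0.3, -0.4, 0.0]
gripper_width: 0.0852
```

```bash
python3 -m crank '[[[0,6,1.5],0],[[0,5,1],0],[[0,0,0],0]]' && python3 -m crank '[[[0,0,0],0],[[0,0,0],0],[[0,0,0],0],[[0,0,0],0],[[0,0,0],0],[[0,0,0],0]]' 5
```

```text
time: 5.72
position: [0.5438, 0.1807, 0.0841]
tool_rot: [[0.017, 0.018, -1.0], [1.0, 0.019, 0.018], [0.019, -1.0, -0.018]]
contact_force: [-0.2, -0.0, -0.3]
gripper_width: 0.0851
time: 6.22
position: [0.5446, 0.181, 0.0856]
tool_rot: [[0.018, 0.02, -1.0], [1.0, 0.02, 0.018], [0.02, -1.0, -0.02]]
contact_force: [-1.6, 5.4, 12.4]
gripper_width: 0.012
```

```bash
python3 -m crank '[[[0,-6,0],0],[[0,-14,0],0],[[0,-20,0],0],[[0,-20,0],0],[[0,-20,0],0],[[0,-10,0],0],[[0,0,0],0]]' 5
python3 - <<'E'
from h import *
p=manip.capture("side");save(p,"f.png",3,(200,170,400,340))
E
```

```text
time: 6.8
position: [0.5407, 0.1782, 0.1787]
tool_rot: [[0.018, 0.014, -1.0], [1.0, 0.017, 0.018], [0.017, -1.0, -0.014]]
contact_force: [0.6, 0.3, -2.5]
gripper_width: 0.0111
```

View pics/f.png

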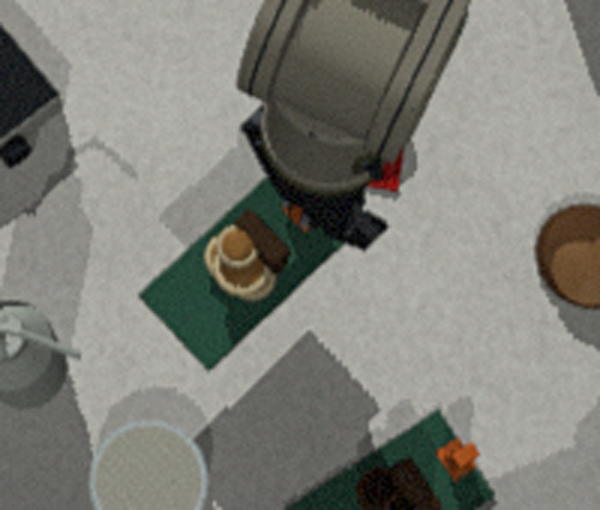

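```bash
python3 -m crank '[[[-6,0,0],1],[[-14,0,0],1],[[-24,0,-1],1],[[-32,-1,-1],0],[[-34,-1,-1],0],[[-34,-1,-1],0],[[-34,-1,-1],0],[[-32,-1,-1],0]]' 5;  python3 -m crank '[[[-28,0,0],0],[[-22,0,0],0],[[-14,0,0],0],[[-6,0,0],0],[[0,0,0],0]]' 5
```

```text
time: 7.52
position: [0.5258, -0.0393, 0.1693]
tool_rot: [[0.071, -0.0, -0.998], [0.997, 0.015, 0.071], [0.015, -1.0, 0.001]]
contact_force: [1.5, -0.4, -1.6]
gripper_width: 0.0109
time: 7.93
position: [0.5123, -0.1277, 0.1629]
tool_rot: [[0.093, -0.01, -0.996], [0.996, 0.011, 0.093], [0.01, -1.0, 0.01]]
contact_force: [0.1, 0.0, -1.9]
gripper_width: 0.011
```

```bash
cat > b.py <<'E'
from h import *
import sys
np.set_printoptions(precision=4,suppress=True)
z=float(sys.argv[1]); y=np.deg2rad(-4.1)
ux=np.array([np.cos(y),np.sin(y)]);uy=np.array([-ux[1],ux[0]]);o=np.array([.7058,-.1371])
s=manip.read_state();print("t",s["time"],"tcp scope mm",1e3*(s["position"][:2]-o)@np.array([ux,uy]).T,"z",s["position"][2],"F",np.array(s["contact_force"]),"W",s["gripper_width"])
R=np.array(s["tool_rot"]);print("xdir deg",np.degrees(np.arctan2(R[1,0],R[0,0])),"y",R[:,1])
for n in("side","top"):
    p=manip.capture(n)
    if len(sys.argv)>2 and n=="side": save(p,sys.argv[2],3,tuple(map(int,sys.argv[3].split(","))) )
    hsv=cv2.cvtColor(p["frame"],cv2.COLOR_RGB2HSV)
    k,l,st,c=cv2.connectedComponentsWithStats(cv2.inRange(hsv,(60,80,20),(95,255,160)))
    for i in range(1,k):
        if st[i,4]>60:
            ys,xs=np.where(l==i)
            w=np.array([atz(p,(a,b),z)[:2] for a,b in zip(xs,ys)])
            w=(w-o)@np.array([ux,uy]).T*1e3
            if w[:,1].mean()<150: print(n,st[i],cv2.minAreaRect(w.astype(np.float32)),"min",w.min(0),"max",w.max(0))
E
python3 b.py .083 g.png 80,100,280,270
```

```text
t 7.9333 tcp scope mm [-193.6555   -4.4819] z 0.16291429519673348 F [ 0.1055  0.0163 -1.9363] W 0.01098372158602324
xdir deg 84.65086522683568 y [-0.0095  0.0108 -0.9999]
side [179 140  56  54 813] ((-128.72698974609375, -2.8714866638183594), (150.2707977294922, 79.80241394042969), 1.0991867780685425) min [-204.2966  -42.5608] max [-53.9621  37.7585]
top [298 172  12  24 145] ((-93.39004516601562, 23.684978485107422), (71.11320495605469, 28.27819061279297), 0.251592755317688) min [-128.9831    9.6537] max [-57.8726  37.9616]
top [376 246  17   6  64] ((-232.91885375976562, -236.20120239257812), (14.129899024963379, 45.24477005004883), 11.589592933654785) min [-238.3391 -258.802 ] max [-223.0884 -212.6207]
```

View pics/g.png

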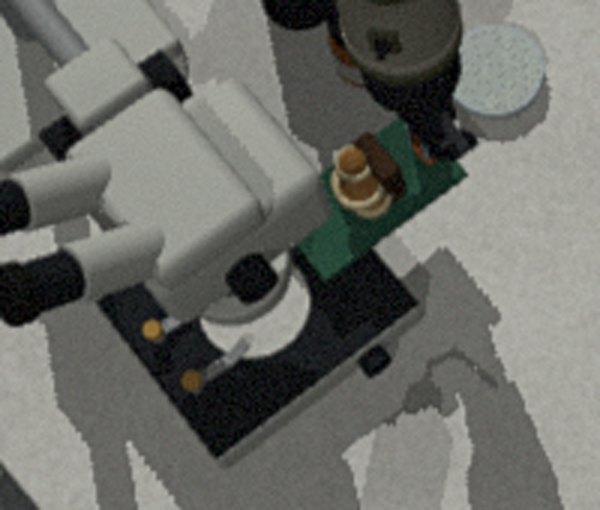

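```bash
cat > e.py <<'E'
from h import *
import sys
# left-edge (+y) line of green board in scope frame, plane z
def edge(p,z,o=np.array([.7058,-.1371]),yaw=-4.1,x0=-400,x1=200):
    y=np.deg2rad(yaw);ux=np.array([np.cos(y),np.sin(y)]);uy=np.array([-ux[1],ux[0]])
    f=cv2.resize(p["frame"],None,fx=4,fy=4,interpolation=cv2.INTER_CUBIC)
    m=cv2.inRange(cv2.cvtColor(f,cv2.COLOR_RGB2HSV),(55,70,15),(100,255,170))
    ys,xs=np.where(m>0)
    w=np.array([atz(p,((a+.5)/4-.5,(b+.5)/4-.5),z)[:2] for a,b in zip(xs,ys)])
    w=(w-o)@np.array([ux,uy]).T*1e3
    w=w[(abs(w[:,1])<70)&(w[:,0]>x0)&(w[:,0]<x1)]
    def fit(w,i,s,lo,hi):
        b=[];j=1-i
        for c in np.arange(lo,hi,4):
            q=w[(w[:,j]>=c)&(w[:,j]<c+4)]
            if len(q)>5: b.append((c+2,s*np.percentile(s*q[:,i],99)))
        b=np.array(b)
        for _ in range(3):
            k=np.polyfit(b[:,0],b[:,1],1);r=abs(b[:,1]-np.polyval(k,b[:,0]));b=b[r<=max(1.,2*np.median(r))]
        return round(np.degrees(np.arctan(k[0])),2),round(np.polyval(k,b[:,0].mean()),1),len(b)
    X0,X1=np.percentile(w[:,0],[.5,99.5]); 
    print("x-range",X0,X1)
    print("left edge: angle,y,n",fit(w,1,1,X0+8,X1-8))
    print("rear edge: angle(neg),x,n",fit(w,0,-1,8,34),fit(w,0,-1,-34,-8))
    print("front edge",fit(w,0,1,8,34))
if __name__=="__main__":
    for n in sys.argv[2:]:
        print(n);
        try: edge(manip.capture(n),float(sys.argv[1]))
        except Exception as ex: print(ex)
E
python3 e.py .083 side top
```

```text
side
x-range -232.05648333363573 96.93412704916994
left edge: angle,y,n (np.float64(8.03), np.float64(51.0), 56)
rear edge: angle(neg),x,n (np.float64(-2.94), np.float64(-201.6), 5) (np.float64(10.73), np.float64(-221.7), 7)
front edge (np.float64(-36.57), np.float64(87.4), 5)
top
x-range -163.3101915143421 50.76521849743243
left edge: angle,y,n (np.float64(11.77), np.float64(42.4), 17)
too many indices for array: array is 1-dimensional, but 2 were indexed
```

```bash
python3 - <<'E'
s=open('e.py').read()
s=s.replace("(55,70,15),(100,255,170))","(58,80,20),(97,255,170))\n    k,l,st,_=cv2.connectedComponentsWithStats(m)\n    cand=[]\n    for i in range(1,k):\n        q=np.array(np.where(l==i))[::-1].mean(1)/4; c=((atz(p,q,z)[:2]-o)@np.array([ux,uy]).T)*1e3\n        if abs(c[1])<60 and x0<c[0]<x1: cand.append((st[i,4],i))\n    m=(l==max(cand)[1])*1")
open('e.py','w').write(s)
E
python3 e.py .083 side top
```

```text
side
x-range -201.34932433882275 -53.84264434868575
left edge: angle,y,n (np.float64(1.64), np.float64(39.6), 26)
rear edge: angle(neg),x,n (np.float64(-36.08), np.float64(-196.7), 7) (np.float64(25.84), np.float64(-185.7), 7)
front edge (np.float64(-0.06), np.float64(-54.4), 7)
top
x-range -121.24878674112075 -55.58850556920379
left edge: angle,y,n (np.float64(1.2), np.float64(41.6), 10)
too many indices for array: array is 1-dimensional, but 2 were indexed
```

```bash
python3 -m crank '[[[0,4,0],0],[[0,6,-4],0],[[1,6,-8],0],[[1,0,-8],0],[[0,0,-7],0],[[0,0,-3],0],[[0,0,0],0]]' 5; python3 b.py .06; python3 e.py .06 side top
```

```text
time: 8.82
position: [0.5484, -0.1204, 0.1452]
tool_rot: [[0.081, -0.008, -0.997], [0.997, 0.013, 0.081], [0.012, -1.0, 0.009]]
contact_force: [-0.4, 0.1, -2.5]
gripper_width: 0.0114
t 8.8167 tcp scope mm [-158.1487    5.3625] z 0.14520690485355578 F [-0.4334  0.0997 -2.5292] W 0.01140034926116218
xdir deg 85.36111248800994 y [-0.0075  0.0127 -0.9999]
side [175 152  52  56 818] ((-92.17768096923828, 14.291007995605469), (147.8591766357422, 80.88258361816406), 9.086810111999512) min [-169.775   -37.1431] max [-22.0568  46.9515]
top [293 163  12  30 131] ((-71.01080322265625, 39.46175003051758), (22.05437660217285, 91.12109375), 86.79930877685547) min [-116.5734   26.7216] max [-25.0704  51.0341]
top [377 246  16   6  64] ((-229.98431396484375, -244.66317749023438), (12.618383407592773, 43.72520446777344), 6.400715351104736) min [-235.4843 -266.6245] max [-221.6161 -222.3216]
side
x-range -168.73631733441087 -23.60749822251863
left edge: angle,y,n (np.float64(2.03), np.float64(44.4), 24)
rear edge: angle(neg),x,n (np.float64(-42.91), np.float64(-157.5), 4) (np.float64(24.45), np.float64(-152.4), 5)
front edge (np.float64(0.82), np.float64(-23.9), 4)
top
x-range -116.68230748375416 -27.7675305609551
left edge: angle,y,n (np.float64(-0.06), np.float64(48.0), 18)
too many indices for array: array is 1-dimensional, but 2 were indexed
```

```bash
python3 -m crank '[[[-2,3,0],0],[[-2,3,0],0],[[0,3,0],0],[[0,0,0],0]]' 5; python3 -m crank '[[[0,0,0],0],[[0,0,0],0]]' 5; python3 e.py .055 side top
```

```text
time: 9.35
position: [0.5462, -0.1254, 0.136]
tool_rot: [[0.082, -0.007, -0.997], [0.997, 0.013, 0.082], [0.013, -1.0, 0.008]]
contact_force: [-0.1, -0.2, -2.4]
gripper_width: 0.011
time: 9.52
position: [0.5459, -0.1256, 0.1357]
tool_rot: [[0.083, -0.008, -0.997], [0.996, 0.013, 0.083], [0.013, -1.0, 0.009]]
contact_force: [-0.2, 0.1, -2.0]
gripper_width: 0.0113
side
x-range -169.1044321861845 -24.781193506546405
left edge: angle,y,n (np.float64(2.27), np.float64(41.5), 23)
rear edge: angle(neg),x,n (np.float64(-38.13), np.float64(-162.8), 4) (np.float64(23.12), np.float64(-154.4), 5)
front edge (np.float64(-1.77), np.float64(-25.1), 6)
top
x-range -118.12098764435218 -30.72691677896007
left edge: angle,y,n (np.float64(0.78), np.float64(42.7), 16)
too many indices for array: array is 1-dimensional, but 2 were indexed
```

```bash
python3 -m crank '[[[0,2,0],0],[[0,2,0],0],[[0,0,0],0]]' 5; python3 -m crank '[[[0,1.5,0],0],[[0,1.5,0],0],[[0,0,0],0]]' 5
```

```text
time: 9.87
position: [0.5467, -0.1254, 0.1327]
tool_rot: [[0.082, -0.005, -0.997], [0.997, 0.013, 0.082], [0.013, -1.0, 0.006]]
contact_force: [-2.1, -0.3, 2.2]
gripper_width: 0.011
time: 10.12
position: [0.5476, -0.1255, 0.1311]
tool_rot: [[0.083, -0.003, -0.997], [0.997, 0.013, 0.082], [0.013, -1.0, 0.004]]
contact_force: [-2.3, -0.2, 3.1]
gripper_width: 0.011
```

```bash
python3 -m crank '[[[0,0.5,-3],0],[[0,0.3,-5],0],[[0,0,-5],0],[[0,0,-5],0],[[0,0,-4],0],[[0,0,-3],0],[[0,0,0],0],[[0,0,0],0]]' 5; python3 b.py .051;  python3 e.py .051 side top
```

```text
time: 10.78
position: [0.5741, -0.1281, 0.131]
tool_rot: [[0.083, -0.002, -0.997], [0.996, 0.013, 0.083], [0.013, -1.0, 0.003]]
contact_force: [-2.9, 1.1, 5.4]
gripper_width: 0.0116
t 10.7833 tcp scope mm [-132.0081   -0.4764] z 0.1310071259081416 F [-2.8751  1.1066  5.4322] W 0.011609723382396218
xdir deg 85.22850750603946 y [-0.0023  0.0134 -0.9999]
side [167 161  51  52 659] ((-65.32157135009766, 5.2781982421875), (144.46536254882812, 80.32369232177734), 5.111872673034668) min [-140.5998  -38.9298] max [ 5.7288 43.229 ]
top [296 166  10  21  70] ((-61.2171630859375, 38.5797233581543), (17.022066116333008, 65.83594512939453), 79.14749145507812) min [-94.9375  24.1421] max [-29.2077  43.2921]
top [377 246  16   6  70] ((-228.5507354736328, -247.57418823242188), (14.545709609985352, 44.21907424926758), 11.589590072631836) min [-234.9562 -269.6854] max [-217.4872 -225.0236]
side
x-range -140.0026696883804 4.534202590199167
left edge: angle,y,n (np.float64(-0.47), np.float64(40.6), 33)
rear edge: angle(neg),x,n (np.float64(-44.28), np.float64(-132.1), 7) (np.float64(22.16), np.float64(-124.9), 6)
front edge (np.float64(51.98), np.float64(-3.8), 7)
top
x-range -90.94914212768555 -28.942174380606794
left edge: angle,y,n (np.float64(1.11), np.float64(41.9), 9)
too many indices for array: array is 1-dimensional, but 2 were indexed
```

```bash
python3 -m crank '[[[0,0,0],-0.6],[[0,0,0],0]]' 5; python3 b.py .051 i.png 70,90,270,260 | head -2
```

```text
time: 11.15
position: [0.574, -0.1286, 0.131]
tool_rot: [[0.072, -0.001, -0.997], [0.997, 0.013, 0.072], [0.013, -1.0, 0.002]]
contact_force: [-1.1, 0.3, 2.0]
gripper_width: 0.0115
t 11.15 tcp scope mm [-132.1179   -0.9445] z 0.13104179781255512 F [-1.0795  0.34    2.0368] W 0.011463901442125633
xdir deg 85.85599938493198 y [-0.0013  0.0128 -0.9999]
```

View pics/i.png

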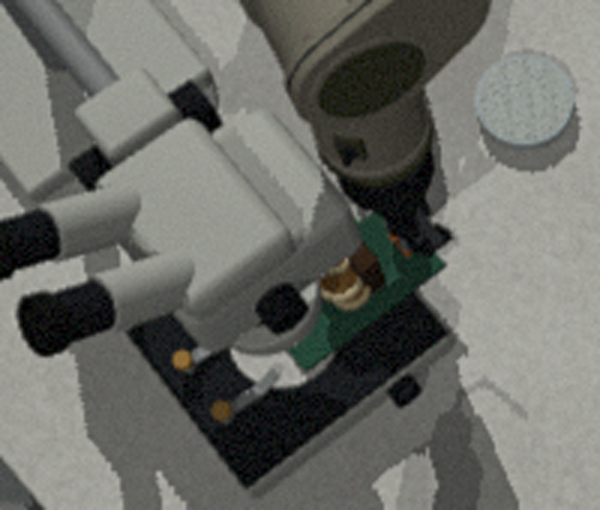

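```bash
python3 -m crank '[[[0,0,0],0],[[0,0,0],0],[[0,0,0],0],[[0,-3,0],0],[[0,-8,0],0],[[0,-14,1],0],[[0,-16,3],0],[[0,-12,8],0]]' 85; python3 -m crank '[[[0,-6,16],0],[[0,0,22],0],[[0,0,20],0],[[0,0,12],0],[[0,0,5],0],[[0,0,0],0],[[0,0,0],0]]';  python3 b.py .051;  python3 e.py .051 side top
```

```text
time: 11.92
position: [0.5607, -0.127, 0.1838]
tool_rot: [[0.072, -0.008, -0.997], [0.997, 0.014, 0.072], [0.013, -1.0, 0.009]]
contact_force: [0.5, -0.9, 0.3]
gripper_width: 0.0852
time: 12.5
position: [0.4847, -0.1222, 0.1984]
tool_rot: [[0.072, 0.002, -0.997], [0.997, 0.014, 0.072], [0.014, -1.0, -0.001]]
contact_force: [-0.9, 0.7, 0.2]
gripper_width: 0.085
t 12.5 tcp scope mm [-221.62     -0.9448] z 0.1984354679443824 F [-0.9117  0.6521  0.191 ] W 0.08499308643459476
xdir deg 85.86556575365154 y [ 0.0016  0.014  -0.9999]
side [167 157  51  56 707] ((-68.96802520751953, 3.3085670471191406), (148.5791778564453, 79.98844909667969), 0.7954633235931396) min [-142.713   -37.2697] max [ 4.9693 43.7461]
top [295 166  13  36 209] ((-84.36357116699219, 27.136152267456055), (109.67118072509766, 36.372711181640625), 10.336859703063965) min [-139.9516    6.1567] max [-29.8246  44.0591]
top [376 246  17   7  63] ((-225.96771240234375, -245.9927520751953), (46.56265640258789, 17.230327606201172), 87.44668579101562) min [-235.4252 -269.3142] max [-218.0775 -222.5425]
side
x-range -141.39371907031187 4.329501790741012
left edge: angle,y,n (np.float64(0.27), np.float64(41.2), 33)
rear edge: angle(neg),x,n (np.float64(-1.58), np.float64(-140.0), 4) (np.float64(48.32), np.float64(-129.7), 6)
front edge (np.float64(52.41), np.float64(-4.1), 7)
top
x-range -139.3498260264674 -30.263855786369838
left edge: angle,y,n (np.float64(3.75), np.float64(41.4), 13)
too many indices for array: array is 1-dimensional, but 2 were indexed
```

Run:
```python
from h import *
p=manip.capture("wrist")
o=np.array([.7058,-.1371]);y=np.deg2rad(-4.1);ux=np.array([np.cos(y),np.sin(y)]);uy=np.array([-ux[1],ux[0]])
# rectified in scope frame z=.045, 2px/mm, x from -170..130 up, y +-110
X,Y=np.meshgrid(np.arange(440),np.arange(600))
sx=(130-Y/2)/1000;sy=(110-X/2)/1000
out=[]
for z in(.045,.051):
    W=np.stack([o[0]+sx*ux[0]+sy*uy[0],o[1]+sx*ux[1]+sy*uy[1],0*sx+z],-1)@np.array(p["R"]).T+np.array(p["t"])
    u=p["fx"]*W[...,0]/W[...,2]+p["cx"];v=p["fy"]*W[...,1]/W[...,2]+p["cy"]
    im=cv2.remap(p["frame"][:,:,::-1],u.astype(np.float32),v.astype(np.float32),cv2.INTER_CUBIC)
    for yy in(88,40,-40,-88): cv2.line(im,(int((110-yy)*2),0),(int((110-yy)*2),30),(0,0,255),1)
    out.append(im)
cv2.imwrite("pics/k.png",np.hstack([out[0][:,:400],out[1][:,40:440]]))
```

```text
(no output)
```

View pics/k.png

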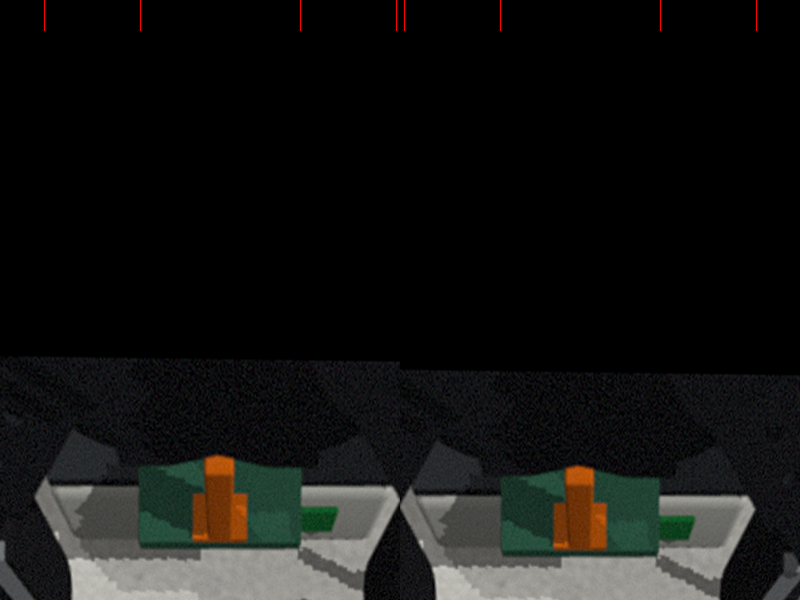

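```bash
python3 -m crank '[[[0,0,0],7],[[0,0,0],7],[[0,0,0],7],[[0,0,0],7],[[0,0,0],7],[[0,0,0],7],[[0,0,0],7],[[0,0,0],7]]' 85; python3 -m crank '[[[0,0,0],7],[[0,0,0],7],[[0,0,0],7],[[0,0,0],5],[[0,0,0],2],[[0,0,0],0],[[0,0,0],0]]'; python3 b.py .051|head -2; python3 -c "
from bench import manip;print(manip.read_state()['qpos'])"
```

```text
time: 13.42
position: [0.487, -0.1224, 0.1961]
tool_rot: [[0.877, -0.003, -0.48], [0.48, 0.011, 0.877], [0.003, -1.0, 0.011]]
contact_force: [0.3, -0.1, -0.0]
gripper_width: 0.0849
time: 14.0
position: [0.4889, -0.1223, 0.1948]
tool_rot: [[1.0, -0.006, 0.009], [-0.009, 0.009, 1.0], [-0.006, -1.0, 0.009]]
contact_force: [0.0, 0.1, -0.6]
gripper_width: 0.0849
t 14.0 tcp scope mm [-217.3954   -0.7282] z 0.1947570396260492 F [ 0.0053  0.1129 -0.5996] W 0.08492571359448237
xdir deg -0.5169522693753256 y [-0.0056  0.0092 -0.9999]
[-0.30953167  0.1699703   0.51412992  1.92919593 -0.10390335  1.07362541
  0.23994223]
```

```bash
python3 -m crank '[[[0,0,0],2.5],[[0,4,0],1],[[-1,12,0],0],[[0,18,0],0],[[0,18,0],0],[[0,12,0],0],[[0,5,0],0],[[0,0,0],0]]'; python3 -m crank '[[[0,0,0],0]]'; python3 b.py .051 l.png 90,80,290,250|head -2
```

```text
time: 14.77
position: [0.4882, -0.1218, 0.1225]
tool_rot: [[0.998, -0.003, 0.063], [-0.063, 0.009, 0.998], [-0.004, -1.0, 0.009]]
contact_force: [0.5, 0.3, 0.4]
gripper_width: 0.0849
time: 14.85
position: [0.4881, -0.1218, 0.1224]
tool_rot: [[0.998, -0.004, 0.063], [-0.063, 0.009, 0.998], [-0.005, -1.0, 0.009]]
contact_force: [-0.1, -0.2, 0.1]
gripper_width: 0.0843
t 14.85 tcp scope mm [-218.2019   -0.3505] z 0.12244026745355976 F [-0.0742 -0.2061  0.0839] W 0.08430034562751286
xdir deg -3.590850973123678 y [-0.004  0.009 -1.   ]
```

View pics/l.png

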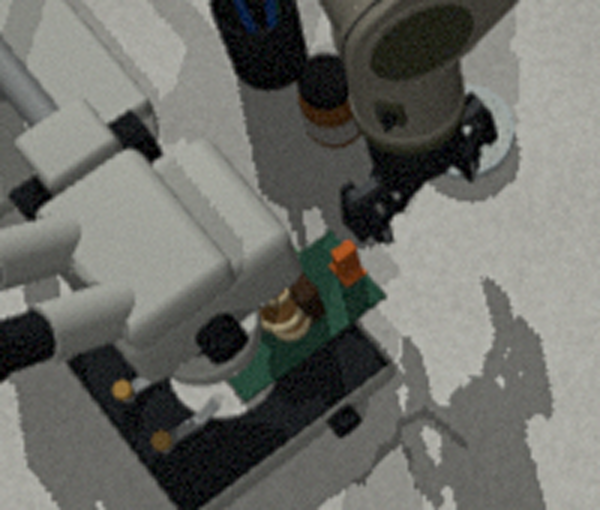

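```bash
python3 -m crank '[[[3,0,0],0.5],[[4,0,0],0],[[4,0,0],0],[[4,0,0],0],[[4,0,0],0],[[4,0,0],0],[[4,0,0],0],[[0,0,0],0]]'; python3 b.py .051;python3 e.py .051 side
```

```text
time: 15.62
position: [0.52, -0.1239, 0.1255]
tool_rot: [[0.997, 0.001, 0.071], [-0.071, 0.009, 0.997], [0.001, -1.0, 0.009]]
contact_force: [0.6, -0.7, 0.2]
gripper_width: 0.0851
t 15.6167 tcp scope mm [-186.2783   -0.1423] z 0.12551078475953467 F [ 0.632  -0.6696  0.1664] W 0.08507867845445831
xdir deg -4.1001449400059355 y [ 0.0014  0.0094 -1.    ]
side [161 162  53  55 659] ((-53.232444763183594, 6.043315887451172), (147.84771728515625, 80.45755004882812), 4.74205207824707) min [-127.3629  -38.9298] max [18.8689 47.9936]
top [295 166   9  30 135] ((-76.84373474121094, 32.33894348144531), (23.660205841064453, 92.48084259033203), 88.1907730102539) min [-123.0073   20.7648] max [-30.4415  44.5911]
top [377 246  16   6  66] ((-228.55072021484375, -247.57415771484375), (14.545716285705566, 44.21907043457031), 11.589585304260254) min [-236.0739 -269.6854] max [-218.6678 -225.8146]
side
x-range -126.6048498442252 18.088647103078014
left edge: angle,y,n (np.float64(-1.33), np.float64(41.2), 22)
rear edge: angle(neg),x,n (np.float64(-40.36), np.float64(-120.9), 7) (np.float64(42.6), np.float64(-114.8), 6)
front edge (np.float64(-2.05), np.float64(17.6), 5)
```

```bash
python3 -m crank '[[[3,1,0],0],[[4,1,0],0],[[4,0.5,0],0],[[4,0,0],0],[[4,0,0],0],[[0,0,0],0]]'; python3 b.py .051;python3 e.py .051 side
```

```text
time: 16.27
position: [0.5389, -0.1255, 0.1226]
tool_rot: [[0.997, -0.001, 0.072], [-0.072, 0.01, 0.997], [-0.002, -1.0, 0.01]]
contact_force: [-0.4, 0.8, 0.4]
gripper_width: 0.0848
t 16.2667 tcp scope mm [-167.3448   -0.369 ] z 0.12258886036679775 F [-0.443   0.8128  0.4296] W 0.08483601806382522
xdir deg -4.145018140573384 y [-0.001   0.0103 -0.9999]
side [152 173  56  51 619] ((-33.96912384033203, 12.820993423461914), (148.907958984375, 62.22797775268555), 0.4675872325897217) min [-108.5614  -18.7811] max [40.2337 44.47  ]
top [295 166  10  25 115] ((-69.2392578125, 33.525848388671875), (20.807397842407227, 77.3543930053711), 88.1907730102539) min [-107.7859   22.7208] max [-30.4415  43.6743]
top [376 245  17   7  68] ((-226.9108123779297, -245.93478393554688), (15.877327919006348, 47.013885498046875), 5.261664867401123) min [-236.1343 -269.6854] max [-218.6678 -222.5425]
side
x-range -107.81534996478732 37.45388155502381
left edge: angle,y,n (np.float64(-1.01), np.float64(41.7), 24)
rear edge: angle(neg),x,n (np.float64(-37.28), np.float64(-102.9), 7) (np.float64(34.5), np.float64(-90.5), 4)
front edge (np.float64(-40.24), np.float64(30.1), 6)
```

```bash
python3 -m crank '[[[3,0,0],0],[[4,0,0],0],[[4,0,0],0],[[4,0,0],0],[[3,0,0],0],[[0,0,0],0]]'; python3 b.py .051 n.png 80,90,280,260;python3 e.py .051 side
```

```text
time: 16.92
position: [0.5526, -0.1274, 0.1225]
tool_rot: [[0.997, -0.011, 0.074], [-0.074, 0.013, 0.997], [-0.012, -1.0, 0.012]]
contact_force: [-0.2, 0.1, 0.4]
gripper_width: 0.0854
t 16.9167 tcp scope mm [-153.4805   -1.2568] z 0.12245804649154343 F [-0.1788  0.0768  0.4408] W 0.08538665784009276
xdir deg -4.254619158336774 y [-0.0106  0.0131 -0.9999]
side [143 177  62  49 684] ((-22.331768035888672, 12.776500701904297), (62.85881042480469, 152.22430419921875), 89.71946716308594) min [-98.4219 -19.0104] max [53.6469 44.4472]
top [297 166   8  21  97] ((-62.225135803222656, 32.9865837097168), (64.7748794555664, 19.680599212646484), 3.3855860233306885) min [-94.9375  23.8241] max [-29.8246  44.0591]
top [376 246  17   7  69] ((-230.22711181640625, -246.61669921875), (17.4454345703125, 46.76851272583008), 11.589585304260254) min [-237.2513 -269.6854] max [-218.6678 -222.5425]
side
x-range -97.20476093222743 53.06950854946016
left edge: angle,y,n (np.float64(-0.56), np.float64(41.4), 34)
rear edge: angle(neg),x,n (np.float64(-1.15), np.float64(-96.6), 6) (np.float64(33.06), np.float64(-76.3), 4)
front edge (np.float64(-46.24), np.float64(47.5), 5)
```

View pics/n.png

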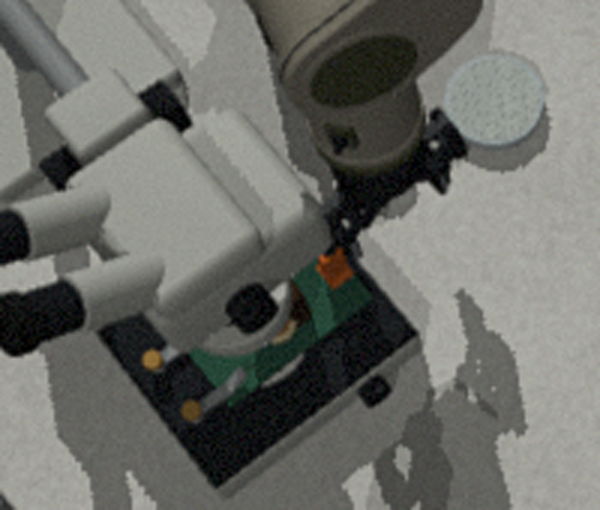

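```bash
python3 -m crank '[[[3,0,0],0],[[3,0,0],0],[[3,0,0],0],[[3,0,0],0],[[0,0,0],0]]'; python3 -m crank '[[[2,0,0],0],[[2,0,0],0],[[0,0,0],0]]'; python3 b.py .051;python3 e.py .051 side
```

```text
time: 17.48
position: [0.5627, -0.1284, 0.1225]
tool_rot: [[0.997, -0.015, 0.075], [-0.075, 0.014, 0.997], [-0.016, -1.0, 0.013]]
contact_force: [-0.5, -0.5, -1.0]
gripper_width: 0.0854
time: 17.73
position: [0.5659, -0.1288, 0.1225]
tool_rot: [[0.997, -0.017, 0.075], [-0.075, 0.015, 0.997], [-0.018, -1.0, 0.014]]
contact_force: [-0.5, -0.5, -0.5]
gripper_width: 0.0849
t 17.7333 tcp scope mm [-140.1128   -1.7522] z 0.12245638865347258 F [-0.4551 -0.5266 -0.493 ] W 0.08487276151321094
xdir deg -4.31446639707786 y [-0.017   0.0151 -0.9997]
side [138 180  62  49 719] ((-8.436752319335938, 12.665054321289062), (64.71340942382812, 153.0975799560547), 88.30955505371094) min [-84.5888 -21.6644] max [67.404  46.5842]
top [297 166   9  18  71] ((-57.14436340332031, 33.93205642700195), (19.231679916381836, 56.04869079589844), 88.1907730102539) min [-85.1107  23.5881] max [-29.2077  43.6743]
top [377 246  16   6  67] ((-227.46591186523438, -247.4667205810547), (14.200161933898926, 44.14460754394531), 4.47123384475708) min [-235.5453 -269.6854] max [-219.8484 -225.4193]
side
x-range -83.26161664911749 65.91385140567331
left edge: angle,y,n (np.float64(0.29), np.float64(41.1), 34)
rear edge: angle(neg),x,n (np.float64(-2.69), np.float64(-82.8), 6) (np.float64(-82.77), np.float64(-33.9), 4)
front edge (np.float64(-60.08), np.float64(57.2), 5)
```

```bash
python3 -m crank '[[[2,0,0],0],[[2,0,0],0]]'; python3 -m crank '[[[2,0,0],0],[[1.5,0,0],0]]'; python3 -m crank '[[[1.5,0,0],0]]'; python3 b.py .051 | head -4;python3 e.py .051 side
```

```text
time: 18.05
position: [0.5691, -0.1291, 0.1224]
tool_rot: [[0.997, -0.018, 0.076], [-0.075, 0.015, 0.997], [-0.019, -1.0, 0.014]]
contact_force: [-6.7, 0.2, 5.5]
gripper_width: 0.0851
time: 18.22
position: [0.5719, -0.1295, 0.1225]
tool_rot: [[0.997, -0.02, 0.076], [-0.076, 0.016, 0.997], [-0.022, -1.0, 0.014]]
contact_force: [-6.7, 1.1, 4.6]
gripper_width: 0.0851
time: 18.3
position: [0.573, -0.1296, 0.1225]
tool_rot: [[0.997, -0.022, 0.076], [-0.076, 0.016, 0.997], [-0.023, -1.0, 0.015]]
contact_force: [-6.2, 1.2, 6.2]
gripper_width: 0.0847
t 18.3 tcp scope mm [-132.9737   -2.0255] z 0.12250317964469928 F [-6.1607  1.1594  6.225 ] W 0.08469663416125708
xdir deg -4.347997131528165 y [-0.0215  0.0165 -0.9996]
side [136 182  62  49 701] ((-2.3238677978515625, 13.00640869140625), (64.41276550292969, 152.26478576660156), 87.58171081542969) min [-77.7183 -22.1458] max [72.7569 43.9597]
top [376 246  17   7  69] ((-230.22715759277344, -246.61672973632812), (17.445446014404297, 46.768516540527344), 11.589591026306152) min [-237.2513 -269.6854] max [-217.4872 -222.5425]
side
x-range -77.11962325216727 73.010130873306
left edge: angle,y,n (np.float64(0.13), np.float64(40.6), 32)
rear edge: angle(neg),x,n (np.float64(3.18), np.float64(-77.0), 5) (np.float64(-83.19), np.float64(-10.1), 5)
front edge (np.float64(-36.73), np.float64(69.5), 4)
```

```bash
python3 -m crank '[[[1.3,0,0],0]]'; python3 -m crank '[[[1.3,0,0],0]]'; python3 -m crank '[[[1.3,0,0],0]]'
```

```text
time: 18.53
position: [0.5735, -0.1297, 0.1225]
tool_rot: [[0.997, -0.023, 0.076], [-0.076, 0.017, 0.997], [-0.025, -1.0, 0.015]]
contact_force: [-14.6, 1.8, 13.7]
gripper_width: 0.085
time: 18.62
position: [0.5736, -0.1298, 0.1226]
tool_rot: [[0.997, -0.026, 0.076], [-0.076, 0.018, 0.997], [-0.028, -0.999, 0.016]]
contact_force: [-15.4, 3.3, 14.0]
gripper_width: 0.0849
time: 18.7
position: [0.5737, -0.1298, 0.1227]
tool_rot: [[0.997, -0.029, 0.077], [-0.076, 0.019, 0.997], [-0.031, -0.999, 0.017]]
contact_force: [-13.7, 2.6, 11.6]
gripper_width: 0.0855
```

```bash
python3 -m crank '[[[-3,0,0],0],[[-8,0,0],0],[[-16,0,0],0],[[-22,0,0],0],[[-26,0,0],0],[[-22,0,0],0],[[-10,0,0],0],[[0,0,0],0]]'; python3 b.py .051 q.png 90,140,240,260; python3 e.py .051 side
```

```text
time: 19.37
position: [0.4619, -0.1206, 0.1247]
tool_rot: [[0.997, -0.025, 0.075], [-0.075, 0.018, 0.997], [-0.026, -1.0, 0.017]]
contact_force: [0.9, -0.6, -0.1]
gripper_width: 0.0849
t 19.3667 tcp scope mm [-244.4396   -1.0059] z 0.1246921620191651 F [ 0.891  -0.6313 -0.077 ] W 0.08489607063934784
xdir deg -4.2742168236653875 y [-0.0249  0.0185 -0.9995]
side [136 182  62  50 717] ((-2.42437744140625, 11.667158126831055), (65.86163330078125, 152.66464233398438), 89.74742126464844) min [-78.7103 -21.5841] max [74.0154 44.2884]
top [297 165  29  22 291] ((-55.19843292236328, 0.248016357421875), (86.08824920654297, 52.65035629272461), 88.64602661132812) min [-82.1266 -42.7103] max [-27.9192  43.1118]
top [376 246  17   6  61] ((-228.4902801513672, -246.02513122558594), (13.103209495544434, 46.59694290161133), 4.454309940338135) min [-235.5453 -268.9426] max [-220.3866 -222.9394]
side
x-range -77.92834912430078 73.07394898730576
left edge: angle,y,n (np.float64(0.42), np.float64(41.0), 34)
rear edge: angle(neg),x,n (np.float64(0.08), np.float64(-77.6), 6) (np.float64(-83.28), np.float64(1.9), 4)
front edge (np.float64(-34.79), np.float64(69.5), 4)
```

View pics/q.png

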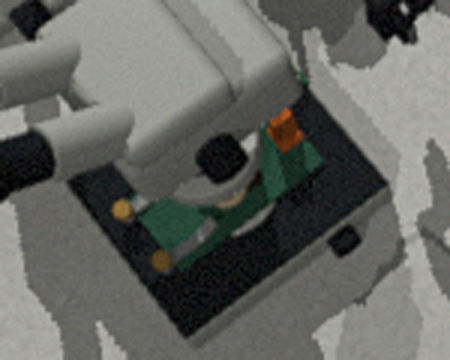

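```bash
python3 -m crank '[[[0,-15,0],0],[[0,-25,0],0],[[0,-10,0],0],[[0,0,0],0]]'; python3 -c "
from bench import manip;print(manip.job_done())"
```

```text
time: 19.85
position: [0.469, -0.1215, 0.1764]
tool_rot: [[0.997, -0.023, 0.073], [-0.073, 0.015, 0.997], [-0.024, -1.0, 0.014]]
contact_force: [-0.3, -0.3, 0.0]
gripper_width: 0.0849
the job is handed in; nothing more can be done
None
```

The pale board is on the microscope stage with its front edge at the clip screws, and the job was handed in at about 20 s of the 51 s allowed.

I gripped the board by its fin, set it on the stage and slid it part-way in while still holding it. The moves only allow turning about the finger axis, so I could not lean the tool back as the task advises. Instead I let go, turned the gripper and pushed the board the last 65–70 mm from behind with the open front finger.

**Last checks:**
- **Front edge:** it measured about 73 mm in microscope x, which is where the screw faces are. At the end the push force rose from about 7 N to 15 N and the board stopped.
- **Position and yaw:** the board was within about 1 mm of centre sideways. Its yaw measured 0.1–0.4° off the slide direction.
- **Gripper:** it ended well clear, with the force reading near zero.

**Uncertain or in disagreement:**
- **Squareness on both screws:** the head hides the right-hand side, so I infer this from the rear edge (0.1°), the left edge (0.4°) and the stop in force.
- **Level:** while carried, the board's front sagged a little, and the tool tilted by up to about 2° over the run.
- **Downward force:** up to about 14 N of vertical force also showed while pushing.
- **Head clearance:** the wrist passed only about 1 cm from the microscope head. That gap is an estimate; the pictures and forces showed no contact.
- **Other objects:** I did not measure the rest of the bench again at the end.

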